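# Sort solid drive rollers from hollow idlers by heft

### The job

The three steel rollers standing on the bench look the same, but some are solid drive rollers and some are hollow idlers: lift each one to feel whether it is heavy or light. Put every hollow (light) roller into the deep plastic tub and every solid (heavy) one into the shallow steel tray. Lower them in to the floor of the container rather than dropping them, and leave the other things on the bench where they are.

Things in the scene. Friction and masses are not known exactly. Their poses are not given: they have to be found in the camera images.
- roller_a: one of three look-alike steel rollers standing on end: a cylinder 44 mm in diameter, 64 mm tall, ends closed by flat caps; origin at its middle, z along its axis. At least one is solid (0.65 to 0.85 kg), at least one a hollow tube with welded caps (0.19 to 0.29 kg). Which is which cannot be seen; names and places do not tell
- roller_b: one of three look-alike steel rollers standing on end: a cylinder 44 mm in diameter, 64 mm tall, ends closed by flat caps; origin at its middle, z along its axis. At least one is solid (0.65 to 0.85 kg), at least one a hollow tube with welded caps (0.19 to 0.29 kg). Which is which cannot be seen; names and places do not tell
- roller_c: one of three look-alike steel rollers standing on end: a cylinder 44 mm in diameter, 64 mm tall, ends closed by flat caps; origin at its middle, z along its axis. At least one is solid (0.65 to 0.85 kg), at least one a hollow tube with welded caps (0.19 to 0.29 kg). Which is which cannot be seen; names and places do not tell
- tub: the deep open grey plastic tub, fixed to the bench: outside 200 mm along its x, 150 mm along its y, 50 mm high, walls and floor 5 mm thick, with a lip that reaches 7 mm outwards at the rim; origin at the centre of its underside (on the bench), z up. For hollow rollers
- tray: the shallow open steel tray, fixed to the bench: outside 200 mm along its x, 150 mm along its y, only 25 mm high, walls and floor 5 mm thick; origin at the centre of its underside (on the bench), z up. For solid rollers. Tub and tray stand on either side of the rollers and may change sides
- brush_block: loose bystander: a graphite-grey brush blank lying on the bench between the rollers, 30 x 14 x 12 mm high; origin under its centre; leave it where it is
- wrench: loose bystander: a steel wrench lying flat across the middle of the bench, roughly along y, 150 mm long, low (under 15 mm); origin under its middle; leave it where it is
- screwdriver: loose bystander: a screwdriver lying at the far left of the work area; origin near its middle; leave it where it is
- oil: loose bystander: a white plastic oil bottle with a black cap, 56 mm in diameter, 130 mm tall, towards the back edge; origin under its centre; leave it where it is
- jar: loose bystander: a closed jar with a steel lid, 68 mm in diameter, 75 mm tall, towards the back edge; origin under its centre; leave it where it is
- carton: loose bystander: a closed cardboard carton 100 x 140 x 70 mm high at the far right of the work area; origin under its centre; leave it where it is

How it is judged:
By the outcome, as a careful person would: the job done as asked, in the order asked, and still so for the second after the job is handed in, with the robot touching nothing.
It also fails if it takes over 70 s, if anything falls off the work surface, if the arm or the gripper's body presses on something with over 40 N, if the wrist force passes 120 N, or if a joint passes its speed limit or range.

### The arm

A 6-joint arm with a two-finger parallel gripper is mounted at the origin on the work surface. World frame = base frame: x ahead of the robot, y to its left, z up, the work surface at z = 0. Lengths are in m, angles in degrees, forces in N, time in s.
With the tool pointing down it reaches from about 0.4 to 0.925 m from the base axis. Payload 12.5 kg.
Tool frame: the origin (TCP) lies on the centre line of the jaws, within the pads' length; the fingertips stand 25 mm ahead of it and the grasp point (between the pads) lies 6 mm ahead of it; z points along the fingers, y is the line along which they close (so a half turn about z gives the same grasp; the last joint's range is limited). The gripper opens to 95 mm and grips with 3 to 60 N. Pads are 20 mm wide; open, the fingers measure 119 mm over their backs; the gripper's body (75 mm by 180 mm) begins 59 mm behind the grasp point.
Start: joints at [70.096, 28.126, 89.318, -0, 62.55, -6.05], TCP at [0.15, 0.607, 0.24] pointing down, gripper open.
Joint ranges: [-177.58, 177.58], [-47.91, 125.51], [2.72, 160], [-65.01, 245.01], [3.68, 167.84], [-153.87, 153.87]. Speed limits (degrees/s): [127.2, 127.2, 159.86, 180, 180, 180].

### API

Orientations are given as [roll, pitch, yaw] about the fixed x, y, z axes, in that order (R = Rz(yaw) Ry(pitch) Rx(roll)).
In Python, from plant import r gives the robot as it stands.
- The arm moves only by the shell command python3 jog.py, which reads ROWS from standard input. ROWS is a JSON list of rows, 1 to 8 of them, each an object with the fields trans (a list: dx, dy, dz in shares of the most that a row can go, 1 being 50 mm), twist (a turn about the tool's z in fractions of the full range, 1 being pi/2 rad), jaw (the finger opening in m); a field left out counts as zero (the opening has to be given); each row shifts and turns the commanded pose from where the row before left it, along the tool's axes as they then stand; what a row does not reach is not made up. A row lasts 1/10 s, in which the tool goes at most 0.05 m and 8.59 degrees, less where a joint would pass 70% of its speed; a pose out of reach is approached as far as the arm can. The fingers move at their own pace and stop on an object; the grip force is fixed at half the most. Time passes only in rows, so rows that do not move let the fingers close. It prints the time, the measured TCP pose, the force, the opening and the grip force at its end. Shift and turn numbers lie between -1 and 1, and a call with a number outside is refused. Input that does not fit is refused with a message, and nothing moves.
- r.get_obs(): the state, without advancing time (a new reading comes with each control period).
- r.grab_frame(name): name is "scene" or "side" or "wrist"; returns the picture (420x560x3 uint8, red, green, blue); there is no depth.
- r.camera_model(name): a dict with "K" (3x3 intrinsics, pixels), "k1" (the pictures are not rectified: a ray, as slopes to the right and down, at radius r is drawn at 1 + k1 r^2 times it, then the intrinsics apply), "extrinsics" (4x4, takes a point from world to camera coordinates). Camera axes: x right, y down, z forward; pixel columns grow to the right and rows downward; lengths in m; the calibration is good to about 2 mm. A picture is of the moment at which its call begins: read the wrist's pose just before it. camera_model takes no time and is no camera call; for the wrist camera it gives the pose at the moment of the call.
- r.close_job(): hands the job in; it is judged then, once.
The state is a dict: "time": time; "joints": joint angles; "dq": joint speeds; "tau": joint torques, N m; "tool_pos": TCP position; "tcp_rot": TCP orientation; "ft_force": force on the tool from outside, world axes, zero at the start; "torque": the same for the moment, N m; "finger_gap": finger opening in m; "finger_force": force on a finger pad.
Only numpy, scipy, OpenCV 4.12 (cv2) and the standard library are available. Lean on these libraries where they do the work, as an engineer would, in place of code of your own. Each camera call takes 0.05 s, during which the arm holds its last target. There are 200 camera calls.

## Working session

There is one attempt and no reset: what is moved stays moved. The work goes in short steps, Python scripts to look and compute and a shell command to move; the robot and the scene stay as the last step left them, time stands still between calls to the robot, and variables do not carry over. Pictures are saved under pics/ and viewed, at most 10 in all, crops included, and the job is handed in when it is done.

```bash
ls; mkdir -p pics; python3 - <<'E'
from plant import r
import cv2,numpy as np
o=r.get_obs();print(o)
for n in("scene","side","wrist"):
    m=r.camera_model(n);print(n,m)
    cv2.imwrite(f"pics/{n}0.png",r.grab_frame(n)[:,:,::-1])
E
```

```text
jog.py
pics
plant.py
{'time': 0.0, 'joints': array([ 7.00960077e+01,  2.81641635e+01,  8.93503890e+01, -7.40612521e-04,
        6.25494601e+01, -6.04963001e+00]), 'dq': array([ 0.02266499,  0.06333452,  0.00230559, -0.01263919,  0.03601849,
       -0.0528896 ]), 'tau': array([-1.21586327e-03, -6.12632203e+01, -2.58172989e+01,  6.92186574e-02,
        4.82258108e-02, -6.05621972e-05]), 'tool_pos': array([0.14955627, 0.60661654, 0.23905998]), 'tcp_rot': array([-1.79936275e+02, -6.09309676e-03,  1.66145976e+02]), 'ft_force': array([0.15639606, 0.58421384, 0.42430876]), 'torque': array([-0.03372627, -0.04808713,  0.00404599]), 'finger_force': 0.0, 'finger_gap': 0.09501065136432356}
scene {'K': array([[406.71917539,   0.        , 286.22871722],
       [  0.        , 406.71917539, 218.80086756],
       [  0.        ,   0.        ,   1.        ]]), 'k1': -0.12129174627444228, 'extrinsics': array([[-0.01973878,  0.99975248, -0.01026427, -0.01800711],
       [ 0.69614524,  0.0063742 , -0.71787267, -0.38622782],
       [-0.71762956, -0.02131535, -0.69609875,  1.49536497],
       [ 0.        , 
[... 443 characters left out ...]
1,  5.46731640e-01, -7.46836445e-01,
         8.29773491e-01],
       [ 0.00000000e+00,  0.00000000e+00,  0.00000000e+00,
         1.00000000e+00]])}
wrist {'K': array([[295.58174059,   0.        , 282.40063909],
       [  0.        , 295.58174059, 207.84238074],
       [  0.        ,   0.        ,   1.        ]]), 'k1': -0.04215217652718841, 'extrinsics': array([[ 2.39936010e-01,  9.70788588e-01,  4.77272339e-04,
        -6.25104716e-01],
       [ 9.27547983e-01, -2.29393883e-01,  2.95013874e-01,
        -3.25408156e-02],
       [ 2.86505586e-01, -7.03417589e-02, -9.55492850e-01,
         3.91102938e-01],
       [ 0.00000000e+00,  0.00000000e+00,  0.00000000e+00,
         1.00000000e+00]])}
```

View pics/scene0.png

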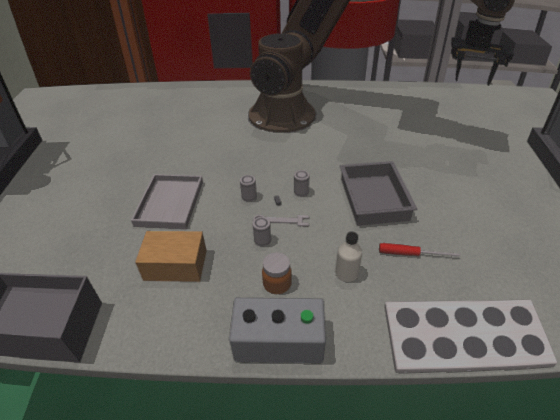

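View pics/side0.png

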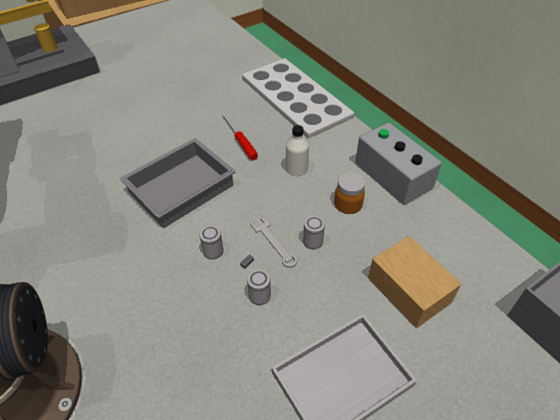

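Both views show the rollers. Scene camera: (248,188), (301,183) and (262,231). Side camera: (259,287), (211,242) and (314,232). The tub is on +y (scene 375,193), the tray on -y (scene 170,200). I'll enlarge both for precise readings.

```bash
python3 - <<'E'
import cv2
a=cv2.imread('pics/side0.png')[200:320,180:340]
cv2.imwrite('pics/side0c.png',cv2.resize(a,None,fx=5,fy=5,interpolation=cv2.INTER_CUBIC))
a=cv2.imread('pics/scene0.png')[160:250,230:330]
cv2.imwrite('pics/scene0c.png',cv2.resize(a,None,fx=6,fy=6,interpolation=cv2.INTER_CUBIC))
E
```

```text
(no output)
```

View pics/side0c.png

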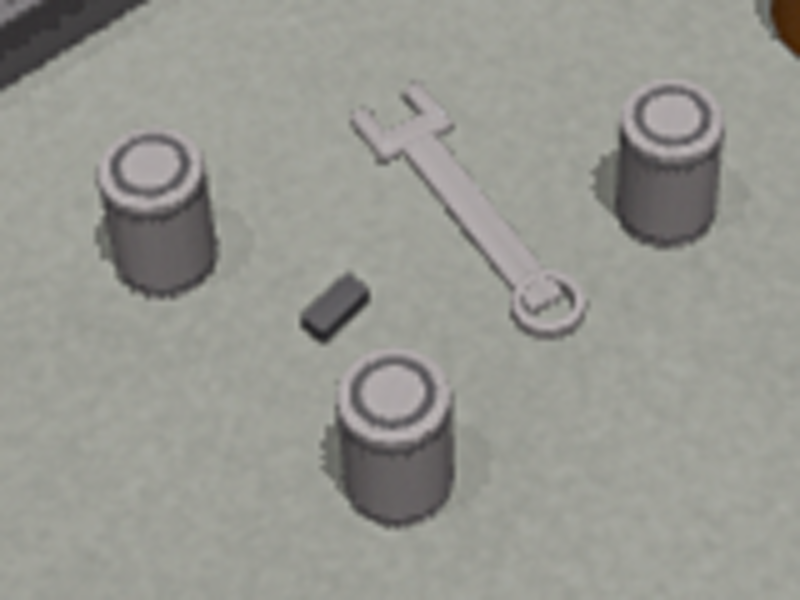

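View pics/scene0c.png

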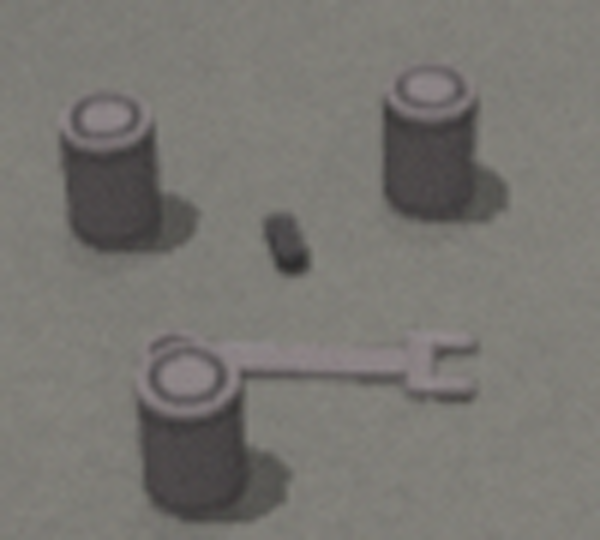

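Side crop: roller top centres at (393,393), (151,165) and (671,118), brush block at (335,307), wrench from (405,120) to (548,303). The matching tops in the scene crop are (107,117), (431,88) and (187,377).

```bash
cat > h.py <<'E'
import numpy as np, cv2
from plant import r
def ray(m,p):
    K,k=m['K'],m['k1']
    # distortion drawn = s*(1+k r^2); pixel -> slopes
    u=cv2.undistortPoints(np.array([[p]],float),K,np.array([k,0,0,0.]))[0,0]
    E=m['extrinsics'];R=E[:3,:3];t=E[:3,3]
    return -R.T@t, R.T@np.array([u[0],u[1],1.])
def onz(m,p,z):
    c,d=ray(m,p); return (c+d*(z-c[2])/d[2])[:2]
E
python3 - <<'E'
from h import *
np.set_printoptions(precision=4,suppress=True)
S,D=r.camera_model('scene'),r.camera_model('side')
sc=lambda x,y:((x+.5)/6-.5+230,(y+.5)/6-.5+160)
sd=lambda x,y:((x+.5)/5-.5+180,(y+.5)/5-.5+200)
for a,b in(((107,117),(393,393)),((431,88),(151,165)),((187,377),(671,118))):
    print('roller',onz(S,sc(*a),.064),onz(D,sd(*b),.064))
print('block',onz(D,sd(338,300),.012),'wrench',[onz(D,sd(*p),.008) for p in((400,115),(548,303))])
for n,m,ps,z in(('tubS',S,[(341,166),(398,163),(412,207),(360,221)],.05),('tubD',D,[(122,181),(196,141),(235,176),(163,214)],.05),
 ('trayS',S,[(165,176),(203,177),(183,226),(135,222)],.025),('trayD',D,[(362,320),(415,379),(273,374)],.025)):
    q=np.array([onz(m,p,z) for p in ps]);print(n,q.tolist(),q.mean(0),[np.linalg.norm(q[i]-q[i-1]).round(3) for i in range(len(q))])
w=r.camera_model('wrist')['extrinsics'];print('wcam',-w[:3,:3].T@w[:3,3])
E
```

```text
roller [ 0.4641 -0.0793] [ 0.463  -0.0808]
roller [0.4417 0.0698] [0.441  0.0685]
roller [ 0.6338 -0.0313] [ 0.6311 -0.0325]
block [0.4855 0.0008] wrench [array([0.5626, 0.0735]), array([ 0.5583, -0.0479])]
tubS [[0.38339397892256444, 0.18592092624729414], [0.3656901670736399, 0.35687549408942243], [0.5587066719174133, 0.3588871336864432], [0.612321424573464, 0.2157871056633807]] [0.48   0.2794] [np.float64(0.231), np.float64(0.172), np.float64(0.193), np.float64(0.153)]
tubD [[0.3523506934289936, 0.32693843319391225], [0.5575153544717918, 0.35492179528515067], [0.5739998214860129, 0.19348708576991946], [0.38679942596562045, 0.18164656543564284]] [0.4677 0.2642] [np.float64(0.149), np.float64(0.207), np.float64(0.162), np.float64(0.188)]
trayS [[0.400308414255666, -0.33544394944540784], [0.40553139680923933, -0.21921225940569047], [0.6095613314235074, -0.2372744228395998], [0.5961474838564356, -0.37042574784674487]] [ 0.5029 -0.2906] [np.float64(0.199), np.float64(0.116), np.float64(0.205), np.float64(0.134)]
trayD [[0.5848632056179711, -0.24610128427492167], [0.5860275330770186, -0.38322199268310153], [0.3911180385770442, -0.23750173238876837]] [ 0.5207 -0.2889] [np.float64(0.194), np.float64(0.137), np.float64(0.243)]
wcam [0.0681 0.6269 0.3837]
```

View pics/wrist0.png

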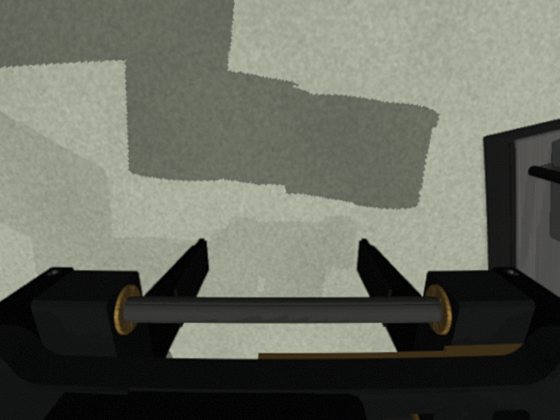

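The wrist view shows only the fingers and bench shadow. Rollers are at about R1 (0.463,-0.080), R2 (0.441,0.069) and R3 (0.632,-0.032). Tub centre is about (0.468,0.268), tray about (0.492,-0.31). I'll turn the tool to yaw 180 (tool x = -X, tool y = +Y) and travel to R2.

The rows are not in the units I measure in: shifts go in shares of 50 mm and turns go in shares of pi/2 rad. I convert before sending: -0.04 m is -0.8, -0.02 m is -0.4, -7 degrees / 90 = -0.0778.

```bash
echo '[{"twist": -0.0778,"jaw": 0.095},{"twist": -0.0767,"jaw": 0.095},{"trans": [-0.8,-0.4,0],"jaw": 0.095},{"trans": [-0.8,-0.4,0],"jaw": 0.095},{"trans": [-0.8,-0.4,0],"jaw": 0.095},{"trans": [-0.8,-0.4,0],"jaw": 0.095},{"trans": [-0.8,-0.4,0],"jaw": 0.095},{"trans": [-0.8,-0.4,0],"jaw": 0.095}]' | python3 jog.py
```

```text
time: 0.95
tool_pos: [0.3912, 0.4859, 0.2395]
tcp_rot: [-180.0, -0.0, -180.0]
ft_force: [0.3, 1.2, 0.0]
finger_gap: 0.0945
finger_force: 0.0
```

To row units: -0.046 m is -0.92, -0.01 m is -0.2.

```bash
echo '[{"trans": [-0.2,-0.92,0],"jaw": 0.095},{"trans": [-0.2,-0.92,0],"jaw": 0.095},{"trans": [-0.2,-0.92,0],"jaw": 0.095},{"trans": [-0.2,-0.92,0],"jaw": 0.095},{"trans": [-0.2,-0.92,0],"jaw": 0.095},{"trans": [0,-0.92,0],"jaw": 0.095},{"trans": [0,-0.92,0],"jaw": 0.095},{"trans": [0,-0.92,0],"jaw": 0.095}]' | python3 jog.py; echo '[{"trans": [0,-0.92,0],"jaw": 0.095},{"jaw": 0.095},{"jaw": 0.095}]' | python3 jog.py
python3 - <<'E'
from h import *
m=r.camera_model('wrist')
cv2.imwrite('pics/w1.png',r.grab_frame('wrist')[:,:,::-1])
for p in((.4413,.069,.064),(.4413,.069,0)):
    c=m['extrinsics'][:3,:3]@np.array(p)+m['extrinsics'][:3,3]
    u=c[:2]/c[2];u=u*(1+m['k1']*(u@u));print(u@m['K'][:2,:2].T+m['K'][:2,2])
E
```

```text
time: 1.75
tool_pos: [0.4397, 0.1173, 0.2396]
tcp_rot: [180.0, 0.0, -179.9]
ft_force: [1.3, 1.1, -0.2]
finger_gap: 0.0948
finger_force: 0.0
time: 2.05
tool_pos: [0.4401, 0.0723, 0.2397]
tcp_rot: [180.0, 0.0, 179.9]
ft_force: [0.3, 0.1, -0.1]
finger_gap: 0.0952
finger_force: 0.0
[279.04199477 195.99335063]
[279.48135513 183.59086164]
```

View pics/w1.png

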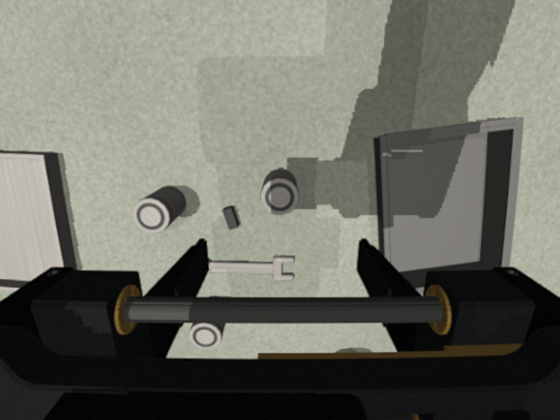

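R2's top is at (280,196), where I predicted it. R1's top is at (153,214), and the tub rim corners are at (375,137) and (522,118). I'll descend, grip and lift.

To row units: 0.045 m is 0.9, -0.003 m is -0.06.

```bash
echo '[{"trans": [-0.02,-0.06,0.9],"jaw": 0.095},{"trans": [0,0,0.9],"jaw": 0.095},{"trans": [0,0,0.8],"jaw": 0.095},{"trans": [0,0,0.6],"jaw": 0.095},{"trans": [0,0,0.4],"jaw": 0.095},{"trans": [0,0,0.18],"jaw": 0.095},{"jaw": 0.095},{"jaw": 0.03}]' | python3 jog.py; echo '[{"jaw": 0.03},{"jaw": 0.03},{"jaw": 0.03},{"jaw": 0.03},{"jaw": 0.03},{"jaw": 0.03}]' | python3 jog.py
```

```text
time: 2.9
tool_pos: [0.4414, 0.0707, 0.0512]
tcp_rot: [180.0, 0.0, -179.9]
ft_force: [0.5, -0.1, -0.4]
finger_gap: 0.091
finger_force: 0.0
time: 3.5
tool_pos: [0.4412, 0.07, 0.0507]
tcp_rot: [-180.0, 0.0, -180.0]
ft_force: [0.2, -3.9, 3.7]
finger_gap: 0.0443
finger_force: 2.4
```

To row units: -0.045 m is -0.9, -0.02 m is -0.4.

```bash
echo '[{"jaw": 0.03},{"jaw": 0.03},{"trans": [0,0,-0.4],"jaw": 0.03},{"trans": [0,0,-0.9],"jaw": 0.03},{"trans": [0,0,-0.9],"jaw": 0.03},{"trans": [0,0,-0.2],"jaw": 0.03},{"jaw": 0.03},{"jaw": 0.03}]' | python3 jog.py; for i in 1 2 3; do echo '[{"jaw": 0.03}]' | python3 jog.py; done
```

```text
time: 4.3
tool_pos: [0.4402, 0.0701, 0.169]
tcp_rot: [180.0, -0.1, -180.0]
ft_force: [-0.3, -0.0, -6.2]
finger_gap: 0.0438
finger_force: 30.0
time: 4.4
tool_pos: [0.4403, 0.0701, 0.1688]
tcp_rot: [180.0, -0.2, -180.0]
ft_force: [-1.1, -0.0, -7.5]
finger_gap: 0.0441
finger_force: 30.0
time: 4.5
tool_pos: [0.4406, 0.0701, 0.1691]
tcp_rot: [180.0, -0.2, -180.0]
ft_force: [0.3, 0.3, -7.6]
finger_gap: 0.0433
finger_force: 30.0
time: 4.6
tool_pos: [0.4408, 0.0701, 0.1697]
tcp_rot: [180.0, -0.1, -180.0]
ft_force: [-1.0, -0.3, -6.8]
finger_gap: 0.0438
finger_force: 30.0
```

About 7 N, so R2 is solid and goes to the tray.

```bash
echo '[{"trans": [-0.02,-0.8,0],"jaw": 0.03},{"trans": [-0.02,-1,0],"jaw": 0.03},{"trans": [-0.02,-1,0],"jaw": 0.03},{"trans": [-0.02,-1,0],"jaw": 0.03},{"trans": [-0.02,-1,0],"jaw": 0.03},{"trans": [-0.02,-1,0],"jaw": 0.03},{"trans": [-0.02,-1,0],"jaw": 0.03},{"trans": [-0.02,-0.8,0],"jaw": 0.03}]' | python3 jog.py; echo '[{"jaw": 0.03},{"jaw": 0.03},{"jaw": 0.03}]' | python3 jog.py
python3 - <<'E'
from h import *
cv2.imwrite('pics/w2.png',r.grab_frame('wrist')[:,:,::-1])
np.save('w2.npy',r.camera_model('wrist')['extrinsics'])
E
```

```text
time: 5.4
tool_pos: [0.4489, -0.3127, 0.1699]
tcp_rot: [180.0, -0.0, 180.0]
ft_force: [1.3, -0.6, -6.8]
finger_gap: 0.0437
finger_force: 30.0
time: 5.7
tool_pos: [0.4491, -0.3089, 0.17]
tcp_rot: [179.9, -0.1, -179.9]
ft_force: [0.1, 0.8, -7.8]
finger_gap: 0.0431
finger_force: 30.0
```

View pics/w2.png

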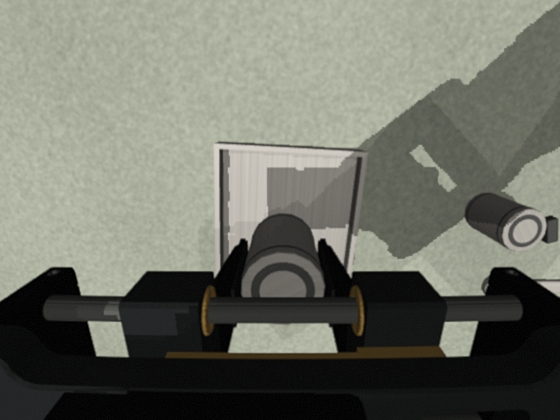

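The near rim corners of the tray are at (217,144) and (366,153), and the held roller's top is at (287,285). I'll compute the corner positions, and the tub's from w1 as well.

```bash
python3 - <<'E'
from h import *
m=r.camera_model('wrist')
for p in((217,144),(366,153),(356,250),(218,250)): print(p,onz(m,p,.025))
# w1 pose: pure translation difference (same yaw)
R=m['extrinsics'][:3,:3];c=-R.T@m['extrinsics'][:3,3]+np.array([.4401-.4491,.0723+.3089,.2397-.17])
m['extrinsics'][:3,3]=-R@c
for p in((375,137),(522,118),(383,270),(505,285)): print('tub',p,onz(m,p,.05))
print('R1',onz(m,(153,214),.064),'R3',onz(m,(205,335),.064))
E
```

```text
(217, 144) [ 0.39039178 -0.37140471]
(366, 153) [ 0.39880538 -0.22670953]
(356, 250) [ 0.50235724 -0.2288109 ]
(218, 250) [ 0.50234069 -0.37743297]
tub (375, 137) [0.37725246 0.17584805]
tub (522, 118) [0.35423851 0.3412309 ]
tub (383, 270) [0.54263052 0.20168835]
tub (505, 285) [0.56702555 0.36973167]
R1 [ 0.4627973  -0.07576161] R3 [ 0.63155005 -0.02917994]
```

To row units: 0.04 m is 0.8, 0.03 m is 0.6.

```bash
echo '[{"trans": [0,0.08,0.6],"jaw": 0.03},{"trans": [0,0,0.8],"jaw": 0.03},{"trans": [0,0,0.5],"jaw": 0.03},{"trans": [0,0,0.2],"jaw": 0.03},{"trans": [0,0,0.12],"jaw": 0.03},{"jaw": 0.03},{"trans": [0,0,0.02],"jaw": 0.03},{"trans": [0,0,0.02],"jaw": 0.03}]' | python3 jog.py; echo '[{"trans": [0,0,0.02],"jaw": 0.03},{"jaw": 0.03}]' | python3 jog.py
```

```text
time: 6.55
tool_pos: [0.4498, -0.3061, 0.0586]
tcp_rot: [-179.9, 0.1, -179.9]
ft_force: [0.6, 0.2, -6.4]
finger_gap: 0.0437
finger_force: 30.0
time: 6.75
tool_pos: [0.4494, -0.306, 0.0569]
tcp_rot: [-180.0, 0.0, -180.0]
ft_force: [0.4, 0.0, -7.0]
finger_gap: 0.0438
finger_force: 30.0
```

To row units: 0.001 m is 0.02.

```bash
echo '[{"trans": [0,0,0.02],"jaw": 0.03},{"jaw": 0.03}]' | python3 jog.py; echo '[{"trans": [0,0,0.02],"jaw": 0.03},{"jaw": 0.03}]' | python3 jog.py
```

```text
time: 6.95
tool_pos: [0.4495, -0.306, 0.0558]
tcp_rot: [-180.0, 0.0, -180.0]
ft_force: [0.0, -0.4, -4.6]
finger_gap: 0.0438
finger_force: 30.0
time: 7.15
tool_pos: [0.4495, -0.306, 0.0557]
tcp_rot: [-180.0, 0.0, -180.0]
ft_force: [-2.5, 3.3, 9.8]
finger_gap: 0.0436
finger_force: 30.0
```

On the floor. I'll release, rise and go to R1.

To row units: -0.045 m is -0.9, -0.02 m is -0.4.

```bash
echo '[{"trans": [0,0,-0.02],"jaw": 0.066},{"jaw": 0.066},{"jaw": 0.066},{"jaw": 0.066},{"trans": [0,0,-0.4],"jaw": 0.066},{"trans": [0,0,-0.9],"jaw": 0.066},{"trans": [0,0,-0.9],"jaw": 0.066},{"jaw": 0.095}]' | python3 jog.py; echo '[{"trans": [-0.06,0.9,0],"jaw": 0.095},{"trans": [-0.06,0.9,0],"jaw": 0.095},{"trans": [-0.06,0.9,0],"jaw": 0.095},{"trans": [-0.06,0.9,0],"jaw": 0.095},{"trans": [-0.04,0.9,0],"jaw": 0.095},{"trans": [0,0.04,0],"jaw": 0.095},{"trans": [0,0,0.6],"jaw": 0.095},{"trans": [0,0,0.8],"jaw": 0.095}]' | python3 jog.py; echo '[{"trans": [0,0,0.7],"jaw": 0.095},{"trans": [0,0,0.2],"jaw": 0.095},{"jaw": 0.095},{"jaw": 0.03}]' | python3 jog.py
```

```text
time: 7.95
tool_pos: [0.451, -0.3071, 0.1706]
tcp_rot: [-179.7, 0.4, -179.9]
ft_force: [1.2, -0.3, 0.2]
finger_gap: 0.07
finger_force: 0.0
time: 8.75
tool_pos: [0.4642, -0.0791, 0.0958]
tcp_rot: [-179.9, 0.2, -179.9]
ft_force: [0.9, -0.0, 0.1]
finger_gap: 0.0949
finger_force: 0.0
time: 9.15
tool_pos: [0.4636, -0.0792, 0.0514]
tcp_rot: [-180.0, 0.0, -180.0]
ft_force: [0.2, -0.2, 0.5]
finger_gap: 0.0913
finger_force: 0.0
```

To row units: -0.045 m is -0.9, -0.02 m is -0.4.

```bash
echo '[{"jaw": 0.03},{"jaw": 0.03},{"jaw": 0.03},{"jaw": 0.03},{"jaw": 0.03},{"jaw": 0.03},{"jaw": 0.03},{"jaw": 0.03}]' | python3 jog.py; echo '[{"trans": [0,0,-0.4],"jaw": 0.03},{"trans": [0,0,-0.9],"jaw": 0.03},{"trans": [0,0,-0.9],"jaw": 0.03},{"trans": [0,0,-0.2],"jaw": 0.03},{"jaw": 0.03},{"jaw": 0.03},{"jaw": 0.03},{"jaw": 0.03}]' | python3 jog.py; for i in 1 2 ; do echo '[{"jaw": 0.03}]' | python3 jog.py; done
```

```text
time: 9.95
tool_pos: [0.4633, -0.0789, 0.0507]
tcp_rot: [-180.0, 0.0, -180.0]
ft_force: [0.2, -0.3, 3.2]
finger_gap: 0.0436
finger_force: 30.0
time: 10.75
tool_pos: [0.4627, -0.0787, 0.1692]
tcp_rot: [179.9, -0.1, -180.0]
ft_force: [-0.5, -0.6, -3.5]
finger_gap: 0.0438
finger_force: 30.0
time: 10.85
tool_pos: [0.4629, -0.0788, 0.1697]
tcp_rot: [180.0, -0.1, -180.0]
ft_force: [0.0, -0.7, -2.4]
finger_gap: 0.0436
finger_force: 30.0
time: 10.95
tool_pos: [0.4631, -0.0788, 0.1701]
tcp_rot: [180.0, -0.1, -180.0]
ft_force: [-0.2, 0.1, -1.7]
finger_gap: 0.0433
finger_force: 30.0
```

About 2.4 N, so R1 is hollow and goes to the tub.

To row units: 0.045 m is 0.9, 0.04 m is 0.8.

```bash
echo '[{"trans": [0.06,0.8,0],"jaw": 0.03},{"trans": [0.1,0.9,0],"jaw": 0.03},{"trans": [0.1,0.9,0],"jaw": 0.03},{"trans": [0.1,0.9,0],"jaw": 0.03},{"trans": [0.1,0.9,0],"jaw": 0.03},{"trans": [0.1,0.9,0],"jaw": 0.03},{"trans": [0.1,0.9,0],"jaw": 0.03},{"trans": [0,0.72,0],"jaw": 0.03}]' | python3 jog.py; echo '[{"jaw": 0.03},{"jaw": 0.03},{"trans": [0,0,0.6],"jaw": 0.03},{"trans": [0,0,0.8],"jaw": 0.03},{"trans": [0,0,0.5],"jaw": 0.03},{"trans": [0,0,0.2],"jaw": 0.03},{"trans": [0,0,0.12],"jaw": 0.03},{"jaw": 0.03}]' | python3 jog.py; echo '[{"trans": [0,0,0.02],"jaw": 0.03},{"trans": [0,0,0.02],"jaw": 0.03},{"jaw": 0.03}]' | python3 jog.py
```

```text
time: 11.75
tool_pos: [0.429, 0.2694, 0.1706]
tcp_rot: [180.0, -0.0, -179.9]
ft_force: [0.5, -1.0, -2.0]
finger_gap: 0.0437
finger_force: 30.0
time: 12.55
tool_pos: [0.4302, 0.2667, 0.0598]
tcp_rot: [180.0, 0.0, -180.0]
ft_force: [-0.4, 0.6, -1.4]
finger_gap: 0.0438
finger_force: 30.0
time: 12.85
tool_pos: [0.4301, 0.2672, 0.0582]
tcp_rot: [180.0, 0.1, -179.9]
ft_force: [-0.1, -0.3, -1.9]
finger_gap: 0.0434
finger_force: 30.0
```

To row units: 0.001 m is 0.02.

```bash
echo '[{"trans": [0,0,0.02],"jaw": 0.03},{"jaw": 0.03}]' | python3 jog.py; echo '[{"trans": [0,0,0.02],"jaw": 0.03},{"jaw": 0.03}]' | python3 jog.py; echo '[{"trans": [0,0,0.014],"jaw": 0.03},{"jaw": 0.03}]' | python3 jog.py
```

```text
time: 13.05
tool_pos: [0.4299, 0.2672, 0.0568]
tcp_rot: [180.0, 0.0, -179.9]
ft_force: [0.0, 0.2, -1.7]
finger_gap: 0.0434
finger_force: 30.0
time: 13.25
tool_pos: [0.43, 0.2672, 0.0557]
tcp_rot: [180.0, 0.0, -180.0]
ft_force: [-1.6, 0.5, -0.1]
finger_gap: 0.0435
finger_force: 30.0
time: 13.45
tool_pos: [0.43, 0.2672, 0.0557]
tcp_rot: [180.0, 0.0, -180.0]
ft_force: [-2.4, -1.9, 12.8]
finger_gap: 0.0439
finger_force: 30.0
```

To row units: -0.045 m is -0.9, -0.02 m is -0.4.

```bash
echo '[{"trans": [0,0,-0.02],"jaw": 0.066},{"jaw": 0.066},{"jaw": 0.066},{"jaw": 0.066},{"trans": [0,0,-0.4],"jaw": 0.066},{"trans": [0,0,-0.9],"jaw": 0.066},{"trans": [0,0,-0.9],"jaw": 0.066},{"jaw": 0.066}]' | python3 jog.py; echo '[{"trans": [-0.4,-0.6,0],"jaw": 0.095},{"trans": [-0.54,-0.8,0],"jaw": 0.095},{"trans": [-0.54,-0.8,0],"jaw": 0.095},{"trans": [-0.54,-0.8,0],"jaw": 0.095},{"trans": [-0.54,-0.8,0],"jaw": 0.095},{"trans": [-0.54,-0.8,0],"jaw": 0.095},{"trans": [-0.54,-0.8,0],"jaw": 0.095},{"trans": [-0.4,-0.56,0],"jaw": 0.095}]' | python3 jog.py; echo '[{"jaw": 0.095},{"jaw": 0.095},{"jaw": 0.095}]' | python3 jog.py
python3 - <<'E'
from h import *
cv2.imwrite('pics/s3.png',r.grab_frame('scene')[100:310,110:470,::-1].repeat(2,0).repeat(2,1))
E
```

```text
time: 14.25
tool_pos: [0.4316, 0.268, 0.1707]
tcp_rot: [179.8, 0.4, -179.9]
ft_force: [0.2, -0.3, -0.1]
finger_gap: 0.0661
finger_force: 0.0
time: 15.05
tool_pos: [0.6331, -0.0335, 0.1649]
tcp_rot: [180.0, -0.0, 180.0]
ft_force: [0.2, 0.1, 0.1]
finger_gap: 0.095
finger_force: 0.0
time: 15.35
tool_pos: [0.6314, -0.0299, 0.1653]
tcp_rot: [180.0, -0.1, -179.9]
ft_force: [0.1, 0.7, 0.3]
finger_gap: 0.0952
finger_force: 0.0
```

View pics/s3.png

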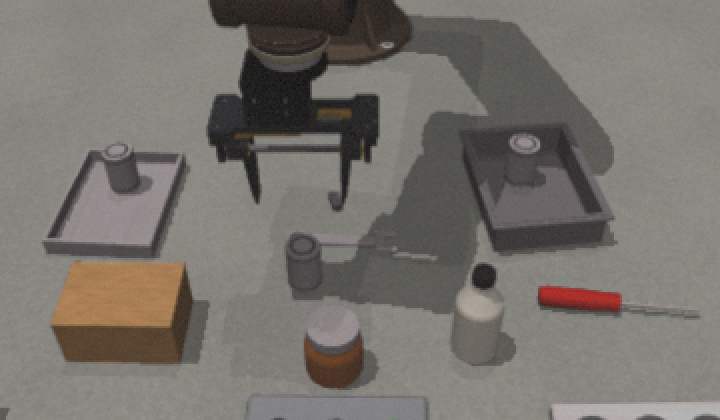

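One roller stands in the tray (120,165) and one in the tub (523,160), both upright. R3 at (304,262) is untouched, as are the bystanders. Now I'll grasp R3.

To row units: 0.045 m is 0.9, 0.03 m is 0.6.

```bash
echo '[{"trans": [-0.02,-0.02,0.6],"jaw": 0.095},{"trans": [0,0,0.9],"jaw": 0.095},{"trans": [0,0,0.56],"jaw": 0.095},{"trans": [0,0,0.22],"jaw": 0.095},{"jaw": 0.095},{"jaw": 0.095},{"jaw": 0.03},{"jaw": 0.03}]' | python3 jog.py; echo '[{"jaw": 0.03},{"jaw": 0.03},{"jaw": 0.03},{"jaw": 0.03},{"jaw": 0.03},{"jaw": 0.03},{"jaw": 0.03}]' | python3 jog.py
```

```text
time: 16.2
tool_pos: [0.6337, -0.0317, 0.0534]
tcp_rot: [-180.0, 0.1, -179.9]
ft_force: [0.2, 0.2, 0.1]
finger_gap: 0.0839
finger_force: 0.0
time: 16.9
tool_pos: [0.6331, -0.0317, 0.0519]
tcp_rot: [180.0, -0.0, -180.0]
ft_force: [-0.4, -0.7, 0.5]
finger_gap: 0.0435
finger_force: 30.0
```

To row units: -0.045 m is -0.9, -0.02 m is -0.4.

```bash
echo '[{"trans": [0,0,-0.4],"jaw": 0.03},{"trans": [0,0,-0.9],"jaw": 0.03},{"trans": [0,0,-0.9],"jaw": 0.03},{"trans": [0,0,-0.2],"jaw": 0.03},{"jaw": 0.03},{"jaw": 0.03},{"jaw": 0.03},{"jaw": 0.03}]' | python3 jog.py; for i in 1 2 ; do echo '[{"jaw": 0.03}]' | python3 jog.py; done
```

```text
time: 17.7
tool_pos: [0.6326, -0.0317, 0.1699]
tcp_rot: [180.0, -0.2, -180.0]
ft_force: [-0.2, -0.3, -7.5]
finger_gap: 0.0435
finger_force: 30.0
time: 17.8
tool_pos: [0.6329, -0.0317, 0.1707]
tcp_rot: [180.0, -0.1, -180.0]
ft_force: [1.2, -0.3, -7.3]
finger_gap: 0.0436
finger_force: 30.0
time: 17.9
tool_pos: [0.633, -0.0317, 0.1713]
tcp_rot: [180.0, -0.1, -180.0]
ft_force: [0.1, -0.1, -7.0]
finger_gap: 0.0435
finger_force: 30.0
```

About 7.3 N, so R3 is solid and goes to the tray.

To row units: -0.043 m is -0.86, -0.03 m is -0.6.

```bash
echo '[{"trans": [0.2,-0.6,0],"jaw": 0.03},{"trans": [0.3,-0.86,0],"jaw": 0.03},{"trans": [0.3,-0.86,0],"jaw": 0.03},{"trans": [0.3,-0.86,0],"jaw": 0.03},{"trans": [0.3,-0.86,0],"jaw": 0.03},{"trans": [0.3,-0.86,0],"jaw": 0.03},{"trans": [0.2,-0.6,0],"jaw": 0.03},{"jaw": 0.03}]' | python3 jog.py; echo '[{"jaw": 0.03},{"trans": [0,0,0.6],"jaw": 0.03},{"trans": [0,0,0.8],"jaw": 0.03},{"trans": [0,0,0.5],"jaw": 0.03},{"trans": [0,0,0.2],"jaw": 0.03},{"trans": [0,0,0.12],"jaw": 0.03},{"jaw": 0.03},{"jaw": 0.03}]' | python3 jog.py
```

```text
time: 18.7
tool_pos: [0.537, -0.3107, 0.1718]
tcp_rot: [-179.9, 0.0, 179.8]
ft_force: [-1.0, 0.2, -6.8]
finger_gap: 0.0438
finger_force: 30.0
time: 19.5
tool_pos: [0.539, -0.3069, 0.0621]
tcp_rot: [-179.9, 0.1, -179.9]
ft_force: [-0.2, 0.0, -7.3]
finger_gap: 0.0438
finger_force: 30.0
```

To row units: 0.001 m is 0.02.

```bash
echo '[{"trans": [0,0,0.02],"jaw": 0.03},{"trans": [0,0,0.02],"jaw": 0.03},{"jaw": 0.03}]' | python3 jog.py;echo '[{"trans": [0,0,0.02],"jaw": 0.03},{"jaw": 0.03}]' | python3 jog.py
```

```text
time: 19.8
tool_pos: [0.5384, -0.3069, 0.0592]
tcp_rot: [-180.0, 0.0, -180.0]
ft_force: [-0.5, 0.2, -6.7]
finger_gap: 0.0436
finger_force: 30.0
time: 20.0
tool_pos: [0.5383, -0.3068, 0.0578]
tcp_rot: [180.0, -0.0, -180.0]
ft_force: [-0.6, 0.2, -7.6]
finger_gap: 0.0435
finger_force: 30.0
```

To row units: 0.001 m is 0.02.

```bash
echo '[{"trans": [0,0,0.02],"jaw": 0.03},{"jaw": 0.03}]' | python3 jog.py;echo '[{"trans": [0,0,0.01],"jaw": 0.03},{"jaw": 0.03}]' | python3 jog.py; echo '[{"trans": [0,0,0.01],"jaw": 0.03},{"jaw": 0.03}]' | python3 jog.py
```

```text
time: 20.2
tool_pos: [0.5384, -0.3068, 0.0569]
tcp_rot: [180.0, 0.0, -180.0]
ft_force: [0.1, -0.2, -6.0]
finger_gap: 0.044
finger_force: 30.0
time: 20.4
tool_pos: [0.5385, -0.3068, 0.0569]
tcp_rot: [-180.0, 0.0, -180.0]
ft_force: [-1.7, 1.1, 1.2]
finger_gap: 0.0436
finger_force: 30.0
time: 20.6
tool_pos: [0.5385, -0.3069, 0.0569]
tcp_rot: [-180.0, 0.0, -180.0]
ft_force: [-3.1, 1.3, 6.8]
finger_gap: 0.0436
finger_force: 30.0
```

Contact. I'll release, retreat up and clear, then check.

To row units: -0.045 m is -0.9, -0.04 m is -0.8.

```bash
echo '[{"trans": [0,0,-0.01],"jaw": 0.066},{"jaw": 0.066},{"jaw": 0.066},{"jaw": 0.066},{"trans": [0,0,-0.4],"jaw": 0.066},{"trans": [0,0,-0.9],"jaw": 0.066},{"trans": [0,0,-0.9],"jaw": 0.066},{"trans": [0,0,-0.8],"jaw": 0.066}]' | python3 jog.py; echo '[{"trans": [0,0.8,0],"jaw": 0.066},{"trans": [0,0.9,0],"jaw": 0.066},{"trans": [0,0.9,0],"jaw": 0.066},{"trans": [0,0.9,0],"jaw": 0.066},{"trans": [0,0.6,0],"jaw": 0.066},{"jaw": 0.066},{"jaw": 0.066},{"jaw": 0.066}]' | python3 jog.py
python3 - <<'E'
from h import *
a=r.grab_frame('scene')[100:310,110:470,::-1]; b=r.grab_frame('side')[100:420,100:480,::-1]
cv2.imwrite('pics/end.png',np.hstack([cv2.resize(a,(400,233)),cv2.resize(b,(400,337))[:233]])) if 0 else cv2.imwrite('pics/end.png',np.vstack([cv2.resize(a,(480,280)),cv2.resize(b,(480,320))]))
E
```

```text
time: 21.4
tool_pos: [0.5384, -0.3068, 0.2085]
tcp_rot: [-180.0, 0.0, -180.0]
ft_force: [0.1, 0.4, 0.1]
finger_gap: 0.0661
finger_force: 0.0
time: 22.2
tool_pos: [0.5384, -0.1027, 0.2064]
tcp_rot: [-180.0, 0.0, -180.0]
ft_force: [0.1, -0.9, -1.0]
finger_gap: 0.0663
finger_force: 0.0
```

View pics/end.png

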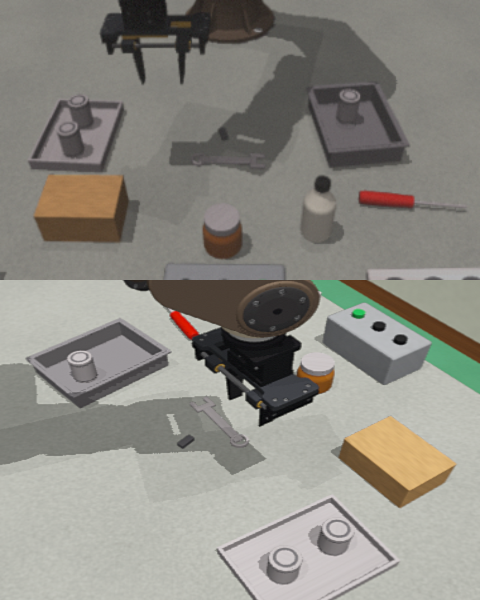

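Two rollers stand in the tray (scene 80,110 and 70,137) and one in the tub (349,105). The bystanders look unmoved and the gripper is clear.

```bash
python3 -c "
from plant import r
print(r.close_job())"
```

```text
the job is handed in; nothing more can be done
None
```

The job is handed in: the one hollow roller (about 2.4 N) stands in the tub and the two solid ones (about 7 N each) stand in the tray, all lowered to the floor, with the other things left in place, at about 22 s.

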